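# Turn a display module screen up by tipping it over the scoop end of its tray

## Robot

A 7-joint arm with a two-finger parallel gripper is mounted at the origin on a cart in front of the work surface, level with it; the furniture and walls round the work are solid. World frame = base frame: x ahead of the robot, y to its left, z up, the work surface at z = 0. Lengths are in m, angles in rad, forces in N, time in s.
With the tool pointing down it reaches from about 0.4 to 0.85 m from the base axis. Payload 10.4 kg.
Tool frame: the origin (TCP) lies on the centre line of the jaws, within the pads' length; the fingertips stand 11 mm ahead of it and the grasp point (between the pads) lies 8 mm behind it (tip_reach is the distance from the TCP to the fingertips, in m); z points along the fingers, y is the line along which they close (so a half turn about z gives the same grasp; the last joint's range is limited). The gripper opens to 85 mm and grips with 20 to 120 N. Pads are 22 mm wide; open, the fingers measure 114 mm over their backs; the gripper's body (76 mm by 85 mm) begins 54 mm behind the grasp point. The pads swing forward as they close: fully open they stand 13 mm farther back than shut.
Start: joints at [1.163, 0.332, -0.065, 1.46, 0.022, 1.35, -0.088], TCP at [0.235, -0.579, 0.242] pointing down, gripper open.
Joint ranges: [-2.6, 2.6], [-0.5, 2.12], [-1.47, 1.34], [0.16, 2.42], [-1.27, 4.41], [0.06, 2.06], [-2.6, 2.6]. Speed limits (rad/s): [2.22, 2.22, 2.79, 2.79, 3.14, 3.14, 3.14].

## Interface

Orientations are given as a unit quaternion [x, y, z, w].
In Python, from workcell import get_obs, camera, hand_in, tip_reach gives the robot as it stands. The module is installed in compiled form; this text tells all that it offers.
- The arm moves only by the tool move_arm, never from a script. Its argument "plan" is a list of rows, each an object with "delta_pos": the shift along the tool's x, y, z in a scale on which 1.0 is 0.8 m, a list of three; "turn": the turn, a rotation vector about the tool's x, y, z in normalised numbers (1 is 120 degrees), a list of three; "fingers": the closure, from 0 (fully open) to 1 (shut). A call has 1 to 12 rows; each row is the pose to reach, as a shift and turn from the pose commanded when the call began, along the tool's axes at that moment; what a row does not reach only later rows make up. A row lasts 1/8 s, in which the tool goes at most 62.5 mm and 10.7 degrees, less where a joint would pass 70% of its speed; a pose out of reach is approached as far as the arm can. A call with a gripper value outside its range is refused whole. The fingers move at their own pace and stop on an object; "force" is the grip in N (left out, the last holds). Time passes only in rows, so rows that repeat a pose let the fingers close. It gives the time, the measured TCP pose, the force, the opening and the grip force at its end, in the units of the state.
- get_obs(): the state, without advancing time (a new reading comes with each control period).
- camera(name): name is "side" or "top"; returns a dict with "color" (400x640x3 uint8, red, green, blue), "range_z" (400x640 float32, m along the optical axis (not along the pixel's ray), 0 where there is no reading), "fx", "fy", "cx", "cy" (pixels), "k1" (the pictures are not rectified: a ray, as slopes to the right and down, at radius r is drawn at 1 + k1 r^2 times it, then the intrinsics apply), "R" (3x3) and "t" (3): a world point X has camera coordinates R X + t. Camera axes: x right, y down, z forward; pixel columns grow to the right and rows downward; lengths in m; the calibration is good to about 2 mm. A picture is of the moment at which its call begins.
- hand_in(): hands the job in; it is judged then, once.
The state is a dict: "clock": time; "joint_pos": joint angles; "joint_velocities": joint speeds; "tau": joint torques, N m; "position": TCP position; "ee_rot": TCP orientation; "ft_force": force on the tool from outside, world axes, zero at the start; "torque": the same for the moment, N m; "grip_width": opening from 0.0 (shut) to 1.0 (fully open); "grasp_force": force on a finger pad.
Only numpy, scipy, OpenCV 4.12 (cv2) and the standard library are available. Lean on these libraries where they do the work, as an engineer would, in place of code of your own. Each camera call takes 0.05 s, during which the arm holds its last target. There are 200 camera calls.

## Task

Two small display modules lie in the aluminium scoop tray; one already shows its screen, the other lies screen down with its circuit board showing. Turn that one screen up by pushing alone, since its thin frame must not be squeezed: push it along the tray against the upcurved end until it rides up and stays leaning there with its end out over the lip, then go round outside the lip and push the raised end back, so that the module tips over and lies flat in the tray, screen up. Do not pinch it, pick it up or press hard on it, and leave the other module and the bottle, brush and tweezers beside the tray where they are.

Things in the scene. Friction and masses are not known exactly. Their poses are not given: they have to be found in the camera images.
- tray: Aluminium sheet tray, fixed, 221 (its x) x 130 mm. Origin on the bench, z up. Inside, the flat floor, 1.5 mm above the bench, reaches from x = -75 to +107 and y = +-63 mm. Sides and the +x end are upright, 30 mm high. The whole -x end curves up, gently at first, then at 59 degrees, to a round lip 46 mm above the bench at x = -112. Friction on the modules about 0.5 to 0.65
- scoop_toe (a point): Where the floor ends and the upcurved end begins, on the tray's long middle line. A module pushed on until its lower edge is at this line or a few mm past it leans on the lip at about 48 to 55 degrees and stays there by friction when let go
- scoop_lip (a point): Top of the lip of the upcurved end, on the tray's long middle line, 37 mm beyond the toe. The leaning module sticks out over it, its raised end 60 to 70 mm above the bench and up to 12 mm beyond the lip. Outside the lip the bench is clear; a drawer cabinet, 180 mm high, stands to the left of the tray
- display_down: The module to turn over: 76 (its x) x 48 (its y) x 11 mm, 50 to 85 g, lying lengthwise along the tray. Origin: centre of the screen face, which starts underneath; z points from screen to circuit-board side, up at the start, down at the end. Its edges are upright faces from 0 to 9 mm, then four 2 mm high corner bosses, on which it rests once turned
- display_down_mid (a point): Centre of the module to turn over, half way through its thickness (5.5 mm above its origin)
- display_down_e0 (a point): Middle of the end at the module's own -x, 38 mm from its centre, half way through its thickness; this end starts nearer the upcurved end of the tray
- display_down_e1 (a point): Middle of the end at the module's own +x, 38 mm from its centre, half way through its thickness
- display_down_e2 (a point): Middle of the long edge at the module's own -y, 24 mm from its centre, half way through its thickness
- display_down_e3 (a point): Middle of the long edge at the module's own +y, 24 mm from its centre, half way through its thickness
- display_up: The other module, the same in shape and size, already lying screen up in the other half of the tray (the two lie side by side, centres 31 mm to either side of the tray's long middle line). Origin at the centre of its underside, z up. Leave it alone
- wash_bottle: White dosing bottle with a blue cap, 46 mm round, 149 mm high, standing left of the tray; origin under its centre. Leave it alone
- brush: Black brush, 154 mm long, lying on the bench left of the tray; origin under its centre. Leave it alone
- tweezers: Steel tweezers, 112 mm long, lying on the bench left of the tray; origin under their centre. Leave it alone
Things that resemble listed ones, but are neither listed nor needed, are in the scene too. What is shaped like the display_down but purple is not meant.

How it is judged:
On the way, in this order (a step that is already met when the one before it is completed fails the run):
1. the module leans tipped up against the upcurved end of the tray, 34 to 75 degrees from flat, its circuit-board side still upward, no longer touched by the robot (angle between display_down's own z axis and vertical between 0.6 and 1.31 rad and linear speed of display_down below 0.03 m/s and contact force between display_down and tray above 0.05 N and x of display_down_mid in the frame of tray below -0.05 m and contact force between each of the arm, the fingers and display_down below 0.02 N), for 0.2 s.
2. the module lies flat on the tray's floor, screen up (angle between display_down's own z axis and vertical above 3 rad and z of display_down_mid in the frame of tray below 0.014 m), for 0.2 s.
At the end, for the whole second after the job is handed in: The module that lay screen down lies flat (within 8 degrees) and still on the floor of the tray, screen up, all of it inside the tray; the other module is within 15 mm of its start and flat (all of step 2 and x of display_down_e0 in the frame of tray between -0.09 and 0.11 m and y of display_down_e0 in the frame of tray between -0.066 and 0.066 m and x of display_down_e1 in the frame of tray between -0.09 and 0.11 m and y of display_down_e1 in the frame of tray between -0.066 and 0.066 m and x of display_down_e2 in the frame of tray between -0.09 and 0.11 m and y of display_down_e2 in the frame of tray between -0.066 and 0.066 m and x of display_down_e3 in the frame of tray between -0.09 and 0.11 m and y of display_down_e3 in the frame of tray between -0.066 and 0.066 m and distance of display_up from where it was at the start of the episode below 0.015 m and angle between display_up's own z axis and vertical below 0.15 rad and linear speed of display_down below 0.02 m/s); the robot touches nothing.
It fails at once if the module to turn over is lifted: every one of its edges more than 20 mm above the bench (height (world z) of each of display_down_e0, display_down_e1, display_down_e2, display_down_e3 above 0.02 m).
It fails at once if the module is squeezed or pressed with more than 20 N (contact force between any of the fingers, the arm and display_down above 20 N).
It fails at once if the other module is pushed more than 15 mm or tipped up (not (distance of display_up from where it was at the start of the episode below 0.015 m and angle between display_up's own z axis and vertical below 0.15 rad)).
It fails at once if the bottle, brush or tweezers are moved more than 20 mm (distance of any of wash_bottle, brush, tweezers from where it was at the start of the episode above 0.02 m).
It also fails if it takes over 48 s, if anything falls off the work surface, if the arm or the gripper's body presses on something with over 40 N, if the wrist force passes 120 N, or if a joint passes its speed limit or range.

## Working session

There is one attempt and no reset: what is moved stays moved. The work goes in short steps, Python scripts to look and compute and a tool call to move; the robot and the scene stay as the last step left them, time stands still between calls to the robot, and variables do not carry over. Pictures are saved under pics/ and viewed, at most 10 in all, crops included, and the job is handed in when it is done.

Besides the shell and the picture viewer there is one more tool, called after ">>>" as a command line: name --argument value ..., lists and objects as JSON in quotes. move_arm: Moves the arm, as the interface text tells. Its arguments: {"type":"object","properties":{"plan":{"type":"array","items":{"type":"object","properties":{"delta_pos":{"type":"array","items":{"type":"number"}},"turn":{"type":"array","items":{"type":"number"}},"fingers":{"type":"number"}}}},"force":{"type":"number"}},"required":["plan"]}

```bash
mkdir -p pics
cat > h.py <<'E'
import numpy as np, cv2
from workcell import get_obs, camera, hand_in, tip_reach
from scipy.spatial.transform import Rotation as Ro
def rays(c,px):
    px=np.atleast_2d(px).astype(float)
    d=np.stack([(px[:,0]-c['cx'])/c['fx'],(px[:,1]-c['cy'])/c['fy']],1)
    u=d.copy()
    for _ in range(20): u=d/(1+c['k1']*(u**2).sum(1,keepdims=True))
    return np.c_[u,np.ones(len(u))]
def onplane(c,px,z):
    r=rays(c,px)@c['R']; o=-c['R'].T@c['t']
    return o+r*((z-o[2])/r[:,2])[:,None]
def cloud(c):
    v,u=np.mgrid[0:400,0:640]; r=rays(c,np.c_[u.ravel(),v.ravel()])
    X=(r*c['range_z'].ravel()[:,None]-c['t'])@c['R']
    X[c['range_z'].ravel()==0]=np.nan
    return X.reshape(400,640,3)
def save(c,n): cv2.imwrite('pics/'+n,c['color'][:,:,::-1])
def totool(d):
    "world shift -> tool axes"
    return Ro.from_quat(get_obs()['ee_rot']).inv().apply(d)
E
python3 - <<'E'
from h import *
for n in('top','side'):
    c=camera(n); save(c,n+'0.png'); print(n,-c['R'].T@c['t'],c['R'][2],c['fx'],c['k1'])
o=get_obs();print(o['position'],o['ee_rot'],tip_reach,o['clock'])
E
```

```text
top [ 0.35074422 -0.28588874  1.10151646] [ 0.13988693 -0.01262942 -0.99008694] 386.4986342865593 -0.060332022915491994
side [0.46633872 0.42141784 0.86899608] [ 0.02345407 -0.65093246 -0.75877324] 409.2859109322688 -0.01590695042291447
[ 0.23451927 -0.57901169  0.24160037] [ 9.81542604e-01  1.91242629e-01 -1.46132841e-04 -5.93624703e-04] 0.011 0.1
```

View pics/top0.png

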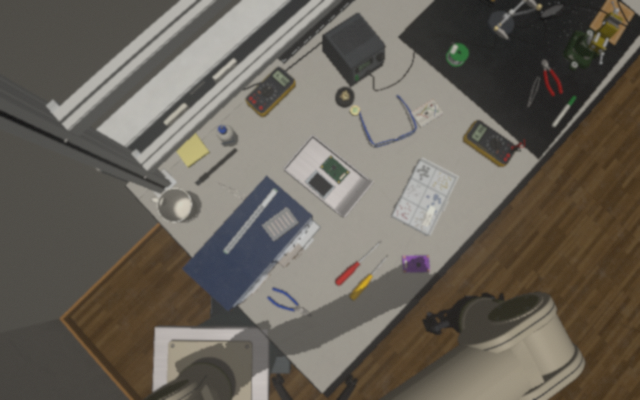

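View pics/side0.png

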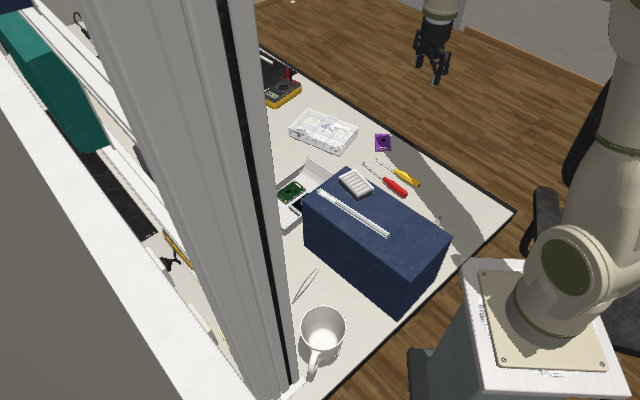

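The top view shows the tray at (328,176). It holds a green board (335,166) and a dark screen (320,183). A purple lookalike lies outside the tray at (416,264), and the blue cabinet is at (250,240). The green board inside the tray fits display_down, so I'll enlarge that area and measure it.

Run:
```python
from h import *
c=camera('top'); X=cloud(c)
g=c['color'][125:225,270:390,::-1]; cv2.imwrite('pics/crop.png',cv2.resize(g,(720,600),interpolation=cv2.INTER_CUBIC))
for p in [(335,166),(320,183),(250,240),(328,176),(298,158),(302,194),(400,300)]: print(p,X[p[1],p[0]].round(3))
hsv=cv2.cvtColor(c['color'],cv2.COLOR_RGB2HSV)
def rect(m,z):
    m=m.astype('uint8'); n,l,s,_=cv2.connectedComponentsWithStats(m)
    for i in range(1,n):
        if s[i,4]>60:
            q=np.argwhere(l==i)[:,::-1]
            P=onplane(c,q,z)
            r=cv2.minAreaRect(P[:,:2].astype('float32'));print(s[i],np.round(r[0],4),np.round(r[1],4),r[2], cv2.boxPoints(r).round(4).tolist())
roi=np.zeros((400,640),bool);roi[130:220,280:375]=1
print('green');rect(roi&(hsv[...,0]>40)&(hsv[...,0]<90)&(hsv[...,1]>70),.0125)
print('dark');rect(roi&(hsv[...,2]<90)&~((hsv[...,0]>40)&(hsv[...,0]<90)&(hsv[...,1]>70)),.0125)
# tray heights
H=X[...,2]; 
m=roi&(H>.02)&(H<.08)
print('high pts',m.sum()); rect(m,.03)
```

```text
(335, 166) [ 0.602 -0.345  0.012]
(320, 183) [ 0.552 -0.301  0.011]
(250, 240) [ 0.383 -0.133  0.179]
(328, 176) [ 0.575 -0.325  0.   ]
(298, 158) [ 0.628 -0.237  0.003]
(302, 194) [ 0.522 -0.25   0.001]
(400, 300) [ 0.222 -0.526 -0.   ]
green
dark
[324 159  21  21 234] [ 0.5952 -0.3407] [0.0558 0.0379] 48.85029983520508 [[0.5626000165939331, -0.34929999709129333], [0.5910999774932861, -0.3741999864578247], [0.6277999877929688, -0.33219999074935913], [0.5993000268936157, -0.30720001459121704]]
[310 174  22  21 245] [ 0.5488 -0.301 ] [0.0559 0.0364] 48.363136291503906 [[0.5166000127792358, -0.30979999899864197], [0.5437999963760376, -0.33399999141693115], [0.5809999704360962, -0.2921999990940094], [0.5536999702453613, -0.2680000066757202]]
high pts 610
[283 134  91  84 572] [ 0.5713 -0.3234] [0.2248 0.1343] 51.12746810913086 [[0.44850000739097595, -0.3686999976634979], [0.5529999732971191, -0.453000009059906], [0.694100022315979, -0.27799999713897705], [0.5895000100135803, -0.19370000064373016]]
```

View pics/crop.png

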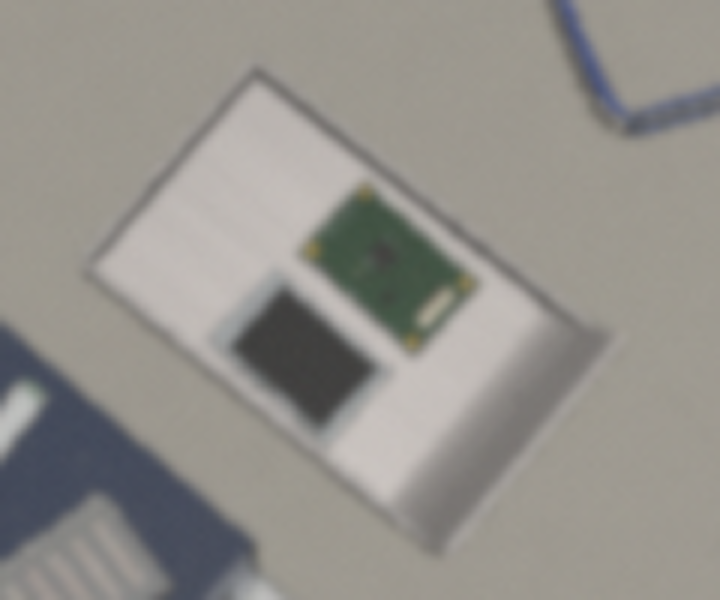

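The crop shows the green board with four gold corners at crop (367,187), (308,250), (473,285) and (412,350), lying screen down; this is display_down. The dark screen at (300,360) is display_up. The shaded upcurved end is lower right, with lip corners at (610,335) and (437,550).

Run:
```python
from h import *
c=camera('top')
f=lambda P,z:onplane(c,np.array(P)/6+np.array([270-.42,125-.42]),z)
G=f([(367,183),(304,250),(476,285),(412,353)],.0125); L=f([(612,335),(437,553)],.046); B=f([(255,68),(86,271)],.03)
print('G',G.round(4).tolist(),G.mean(0)); print('L',L.round(4).tolist(),'B',B.round(4).tolist())
x=B.mean(0)-L.mean(0);print('len',np.linalg.norm(x[:2]),np.linalg.norm((B[0]-B[1])[:2]),np.linalg.norm((L[0]-L[1])[:2]))
x=x[:2]/np.linalg.norm(x[:2]); y2=(L[1]-L[0])[:2]; print('xdir',x,np.degrees(np.arctan2(x[1],x[0])))
xg=(G[0]+G[1]-G[2]-G[3])[:2];print('green dir',np.degrees(np.arctan2(xg[1],xg[0])))
y=np.array([-x[1],x[0]]); o=(L.mean(0)[:2]+.112*x+B.mean(0)[:2]-.109*x)/2; print('origin',o,L.mean(0)[:2]+.112*x,B.mean(0)[:2]-.109*x)
for p in (*G,*L,*B): print(((p[:2]-o)@x).round(4),((p[:2]-o)@y).round(4))
X=cloud(c).reshape(-1,3);X=X[~np.isnan(X[:,0])]; q=np.c_[(X[:,:2]-o)@x,(X[:,:2]-o)@y,X[:,2]]
ins=(abs(q[:,1])<.055)&(q[:,0]<-.06)&(q[:,0]>-.14)
print(q[ins][np.argsort(q[ins][:,0])][::4].round(3).tolist())
cab=(X[:,2]>.15)&(X[:,2]<.2)&(X[:,0]>.25);print('cab',q[cab].min(0),q[cab].max(0))
o_=get_obs();print(Ro.from_quat(o_['ee_rot']).as_matrix().round(3),o_['position'],o_['clock'])
```

```text
G [[0.634, -0.3325, 0.0125], [0.6008, -0.302, 0.0125], [0.5839, -0.3846, 0.0125], [0.5507, -0.3536, 0.0125]] [ 0.59235081 -0.34317228  0.0125    ]
L [[0.5533, -0.4446, 0.046], [0.4516, -0.3623, 0.046]] B [[0.6859, -0.2784, 0.03], [0.5864, -0.199, 0.03]]
len 0.21219120749549095 0.12726622843670948 0.13072924644601017
xdir [0.6299337  0.77664891] 50.954768683530496
green dir 45.9701470653385
origin [ 0.57024056 -0.31988767] [ 0.57301504 -0.316467  ] [ 0.56746608 -0.32330834]
0.0304 -0.0574
0.0331 -0.0125
-0.0416 -0.0514
-0.0385 -0.006
-0.1075 -0.0654
-0.1077 0.0654
0.1051 -0.0636
0.1041 0.0636
[[-0.14, -0.033, -0.003], [-0.14, 0.005, -0.001], [-0.139, -0.047, 0.0], [-0.139, -0.043, -0.002], [-0.139, -0.005, 0.001], [-0.138, 0.054, -0.002], [-0.138, -0.036, -0.004], [-0.138, -0.016, 0.0], [-0.137, -0.031, -0.001], [-0.137, -0.046, -0.002], [-0.137, 0.03, 0.001], [-0.136, -0.023, -0.002], [-0.136, 0.037, -0.004], [-0.136, -0.018, 0.001], [-0.136, 0.023, -0.001], [-0.135, 0.027, -0.003], [-0.135, 0.046, 0.003], [-0.135, -0.006, -0.002], [-0.134, 0.053, -0.004], [-0.134, -0.039, 0.0], [-0.
[... 5444 characters left out ...]
 -0.037, 0.0], [-0.066, 0.005, -0.002], [-0.065, 0.009, -0.001], [-0.065, -0.01, -0.002], [-0.065, -0.006, -0.001], [-0.065, -0.044, -0.001], [-0.064, 0.022, 0.002], [-0.064, -0.016, 0.001], [-0.064, -0.035, -0.002], [-0.063, -0.049, 0.001], [-0.063, -0.008, 0.001], [-0.063, -0.046, -0.002], [-0.062, -0.041, 0.001], [-0.062, 0.005, 0.005], [-0.062, 0.046, 0.002], [-0.061, -0.033, -0.001], [-0.061, -0.01, 0.0], [-0.061, 0.012, -0.002], [-0.061, -0.044, 0.0], [-0.06, -0.039, 0.003], [-0.06, 0.044, 0.003]]
cab [-0.38593742 -0.87241669  0.15000035] [0.56197966 0.63556463 0.1999833 ]
[[ 0.927  0.375 -0.   ]
 [ 0.375 -0.927  0.001]
 [-0.    -0.001 -1.   ]] [ 0.23452389 -0.57910809  0.24183471] 0.2
```

```bash
cat >> h.py <<'E'
YAW=np.radians(51.1); O=np.array([.5702,-.3199])
EX=np.array([np.cos(YAW),np.sin(YAW)]); EY=np.array([-EX[1],EX[0]])
def T2W(x,y): return O+x*EX+y*EY
def W2T(p): p=np.asarray(p); return np.stack([(p[...,:2]-O)@EX,(p[...,:2]-O)@EY,p[...,2]],-1)
def st():
    o=get_obs(); R=Ro.from_quat(o['ee_rot']).as_matrix()
    print('t',o['clock'],'tray TCP',W2T(o['position']).round(4),'toolx-yaw err deg',(np.degrees(np.arctan2(R[1,0],R[0,0]))-51.1).round(2),'z',R[:,2].round(3),'F',np.round(o['ft_force'],2),'grip',o['grip_width'],o['grasp_force'])
E
python3 - <<'E'
from h import *
st(); p=get_obs()['position']
print(totool(np.r_[T2W(.06,-.032),.24]-p))
X=cloud(camera('top')).reshape(-1,3);m=(X[:,2]>.172)&(X[:,2]<.19)&(X[:,0]>.2)&(X[:,0]<.6)&(X[:,1]>-.4)&(X[:,1]<.2)
q=W2T(X[m]);print(np.percentile(q,[1,99],axis=0),np.percentile(X[m],[1,99],axis=0))
E
```

```text
t 0.2 tray TCP [-0.4125  0.0985  0.2418] toolx-yaw err deg -29.05 z [-0.     0.001 -1.   ] F [ 0.63 -0.11 -0.24] grip 0.9959614603966002 0.0
[ 0.4764161  -0.11542413  0.00190931]
[[-0.04424461  0.1237391   0.17394129]
 [ 0.37001869  0.416759    0.18928866]] [[ 0.23663286 -0.26061338  0.17394129]
 [ 0.59394545  0.14811454  0.18928866]]
```

Careful with the scale: shifts go in shares of 0.8 m and turns go in shares of 120 degrees. That gives: 0.4765 m / 0.8 = 0.5956, 0.24 m / 0.8 = 0.3, -0.507 rad / 2.0944 = -0.2421.

>>> move_arm --plan '[{"delta_pos": [0.075,-0.0181,0],"turn": [0,0,-0.0621],"fingers": 0.83},{"delta_pos": [0.15,-0.0363,0],"turn": [0,0,-0.1241],"fingers": 0.83},{"delta_pos": [0.225,-0.0544,0],"turn": [0,0,-0.1814],"fingers": 0.83},{"delta_pos": [0.3,-0.0725,0],"turn": [0,0,-0.2421],"fingers": 0.83},{"delta_pos": [0.375,-0.0906,0],"turn": [0,0,-0.2421],"fingers": 0.83},{"delta_pos": [0.45,-0.1088,0],"turn": [0,0,-0.2421],"fingers": 0.83},{"delta_pos": [0.525,-0.1269,0],"turn": [0,0,-0.2421],"fingers": 0.83},{"delta_pos": [0.5956,-0.1444,0],"turn": [0,0,-0.2421],"fingers": 0.83},{"delta_pos": [0.5956,-0.1444,0.0625],"turn": [0,0,-0.2421],"fingers": 0.83},{"delta_pos": [0.5956,-0.1444,0.125],"turn": [0,0,-0.2421],"fingers": 0.83},{"delta_pos": [0.5956,-0.1444,0.175],"turn": [0,0,-0.2421],"fingers": 0.83},{"delta_pos": [0.5956,-0.1444,0.175],"turn": [0,0,-0.2421],"fingers": 0.83}]'

```text
clock: 1.75
position: [0.6308, -0.2927, 0.0987]
ee_rot: [0.902, 0.431, -0.002, -0.002]
ft_force: [0.0, 0.6, 0.0]
grip_width: 0.171
grasp_force: 0.0
```

Run:
```python
from h import *
st(); c=camera('top')
cv2.imwrite('pics/t1.png',cv2.resize(c['color'][100:240,240:440,::-1],(800,560)))
```

```text
t 1.75 tray TCP [ 0.0593 -0.0301  0.0987] toolx-yaw err deg 0.0 z [-0.006  0.003 -1.   ] F [0.03 0.63 0.02] grip 0.17088511946523172 0.0
```

View pics/t1.png

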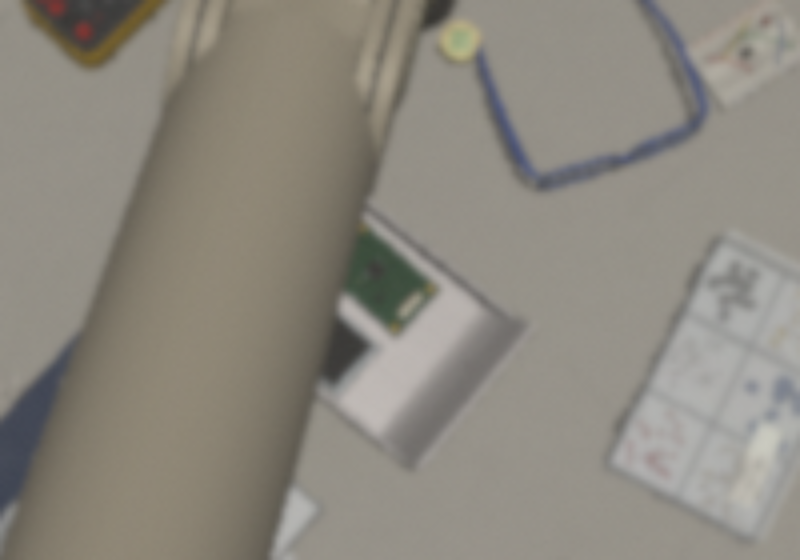

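The picture shows the arm above the tray with the green module's front end still visible, corners at about (437,288) and (393,330). Nothing has been disturbed. Now I'll descend behind the module.

To row units: 0.075 m / 0.8 = 0.0938, 0.06 m / 0.8 = 0.075.

>>> move_arm --plan '[{"delta_pos": [0,0.0025,0.0375],"turn": [0,0,0],"fingers": 0.83},{"delta_pos": [0,0.0025,0.075],"turn": [0,0,0],"fingers": 0.83},{"delta_pos": [0,0.0025,0.0938],"turn": [0,0,0],"fingers": 0.83},{"delta_pos": [0,0.0025,0.0938],"turn": [0,0,0],"fingers": 0.83},{"delta_pos": [0,0.0025,0.0938],"turn": [0,0,0],"fingers": 0.83}]'

```text
clock: 2.42
position: [0.6356, -0.295, 0.0294]
ee_rot: [0.902, 0.431, 0.001, 0.001]
ft_force: [0.3, 0.4, 1.0]
grip_width: 0.169
grasp_force: 0.0
```

Run:
```python
from h import *
st()
```

```text
t 2.425 tray TCP [ 0.0604 -0.0353  0.0294] toolx-yaw err deg -0.01 z [ 0.002 -0.001 -1.   ] F [0.32 0.44 0.96] grip 0.16871107688012676 0.0
```

To row units: -0.072 m / 0.8 = -0.09, -0.06 m / 0.8 = -0.075.

>>> move_arm --plan '[{"delta_pos": [0,-0.0025,0.0185],"turn": [0,0,0],"fingers": 0.83},{"delta_pos": [0,-0.0025,0.0185],"turn": [0,0,0],"fingers": 0.83},{"delta_pos": [-0.01,-0.0025,0.0185],"turn": [0,0,0],"fingers": 0.83},{"delta_pos": [-0.02,-0.0025,0.0185],"turn": [0,0,0],"fingers": 0.83},{"delta_pos": [-0.03,-0.0025,0.0185],"turn": [0,0,0],"fingers": 0.83},{"delta_pos": [-0.04,-0.0025,0.0185],"turn": [0,0,0],"fingers": 0.83},{"delta_pos": [-0.05,-0.0025,0.0185],"turn": [0,0,0],"fingers": 0.83},{"delta_pos": [-0.06,-0.0025,0.0185],"turn": [0,0,0],"fingers": 0.83},{"delta_pos": [-0.0675,-0.0025,0.0185],"turn": [0,0,0],"fingers": 0.83},{"delta_pos": [-0.075,-0.0025,0.0185],"turn": [0,0,0],"fingers": 0.83},{"delta_pos": [-0.0825,-0.0025,0.0185],"turn": [0,0,0],"fingers": 0.83},{"delta_pos": [-0.09,-0.0025,0.0185],"turn": [0,0,0],"fingers": 0.83}]'

```text
clock: 3.92
position: [0.5884, -0.3488, 0.013]
ee_rot: [0.902, 0.432, 0.001, 0.0]
ft_force: [4.4, 4.2, 4.1]
grip_width: 0.17
grasp_force: 3.5
```

Run:
```python
from h import *
st(); c=camera('top'); d=camera('side')
a=cv2.resize(c['color'][100:240,240:440,::-1],(800,560))
cv2.imwrite('pics/t2.png',np.vstack([cv2.resize(a,(428,300)),cv2.resize(d['color'][130:270,240:440,::-1],(428,300))]))
```

```text
t 3.925 tray TCP [-0.011  -0.0323  0.013 ] toolx-yaw err deg 0.04 z [ 0.002  0.001 -1.   ] F [4.36 4.24 4.13] grip 0.16963146922922498 3.5396684461375116
```

View pics/t2.png

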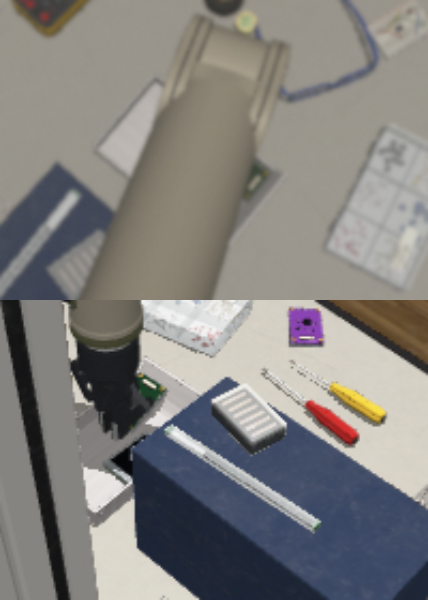

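The side view (lower half) shows the fingers behind the green board, whose front end is rising on the scoop at about (150,390). display_up is in place. I'll keep pushing, 1 mm higher.

To row units: -0.038 m / 0.8 = -0.0475, -0.012 m / 0.8 = -0.015.

>>> move_arm --plan '[{"delta_pos": [-0.0075,0,-0.0013],"turn": [0,0,0],"fingers": 0.83},{"delta_pos": [-0.015,0,-0.0013],"turn": [0,0,0],"fingers": 0.83},{"delta_pos": [-0.0225,0,-0.0013],"turn": [0,0,0],"fingers": 0.83},{"delta_pos": [-0.03,0,-0.0013],"turn": [0,0,0],"fingers": 0.83},{"delta_pos": [-0.0363,0,-0.0013],"turn": [0,0,0],"fingers": 0.83},{"delta_pos": [-0.0425,0,-0.0013],"turn": [0,0,0],"fingers": 0.83},{"delta_pos": [-0.0475,0,-0.0013],"turn": [0,0,0],"fingers": 0.83},{"delta_pos": [-0.0475,0,-0.0013],"turn": [0,0,0],"fingers": 0.83}]'

```text
clock: 5.03
position: [0.5635, -0.3795, 0.0135]
ee_rot: [0.902, 0.431, -0.0, 0.0]
ft_force: [-0.1, 0.2, -0.2]
grip_width: 0.172
grasp_force: 0.0
```

Run:
```python
from h import *
st()
for n in('top','side'):
    c=camera(n);X=cloud(c);q=W2T(X);h=cv2.cvtColor(c['color'],cv2.COLOR_RGB2HSV)
    m=(h[...,0]>40)&(h[...,0]<95)&(h[...,1]>60)&(abs(q[...,0]+.06)<.08)&(abs(q[...,1]+.03)<.04)&(q[...,2]>0)&(q[...,2]<.09)
    Q=q[m];print(n,len(Q))
    if len(Q)>8:
        print(np.percentile(Q,[2,50,98],axis=0).round(4)); C=Q-Q.mean(0);w=np.linalg.svd(C)[2][2];w*=np.sign(w[2]);print('normal',w.round(3),np.degrees(np.arccos(w[2])))
```

```text
t 5.025 tray TCP [-0.0505 -0.0322  0.0135] toolx-yaw err deg -0.03 z [-0. -0. -1.] F [-0.1   0.24 -0.17] grip 0.1723958144758377 0.001873638430538449
top 0
side 41
[[-0.113  -0.0403  0.0106]
 [-0.1042 -0.0221  0.0536]
 [-0.063  -0.0118  0.0634]]
normal [ 0.607 -0.723  0.331] 70.6493195978825
```

To row units: -0.006 m / 0.8 = -0.0075, -0.004 m / 0.8 = -0.005.

>>> move_arm --plan '[{"delta_pos": [-0.0025,0,0],"turn": [0,0,0],"fingers": 0.83},{"delta_pos": [-0.005,0,0],"turn": [0,0,0],"fingers": 0.83},{"delta_pos": [-0.0075,0,0],"turn": [0,0,0],"fingers": 0.83},{"delta_pos": [-0.0075,0,0],"turn": [0,0,0],"fingers": 0.83}]'

```text
clock: 5.62
position: [0.56, -0.3839, 0.0136]
ee_rot: [0.902, 0.431, -0.0, 0.0]
ft_force: [-0.1, 0.2, 0.1]
grip_width: 0.172
grasp_force: 0.1
```

```bash
cat > look.py <<'E'
from h import *
def lk():
  st()
  for n in('top','side'):
    c=camera(n);X=cloud(c);q=W2T(X);h=cv2.cvtColor(c['color'],cv2.COLOR_RGB2HSV)
    m=(h[...,0]>40)&(h[...,0]<95)&(h[...,1]>60)&(abs(q[...,0]+.06)<.08)&(abs(q[...,1]+.03)<.04)&(q[...,2]>0)&(q[...,2]<.09)
    Q=q[m];print(n,len(Q))
    if len(Q)>8:
        print(np.percentile(Q,[2,50,98],axis=0).round(4)); p=np.polyfit(Q[:,0],Q[:,2],1);print('slope deg',np.degrees(np.arctan(p[0])))
  return c
E
python3 - <<'E'
from look import *
c=lk(); cv2.imwrite('pics/s3.png',cv2.resize(c['color'][130:270,240:440,::-1],(800,560)))
E
```

```text
t 5.625 tray TCP [-0.0562 -0.0322  0.0136] toolx-yaw err deg -0.02 z [ 0. -0. -1.] F [-0.07  0.25  0.05] grip 0.17168818827869614 0.11438693272793898
top 0
side 33
[[-0.1136 -0.0372  0.0145]
 [-0.1069 -0.0231  0.0568]
 [-0.0732 -0.013   0.0663]]
slope deg -52.19218468302665
```

View pics/s3.png

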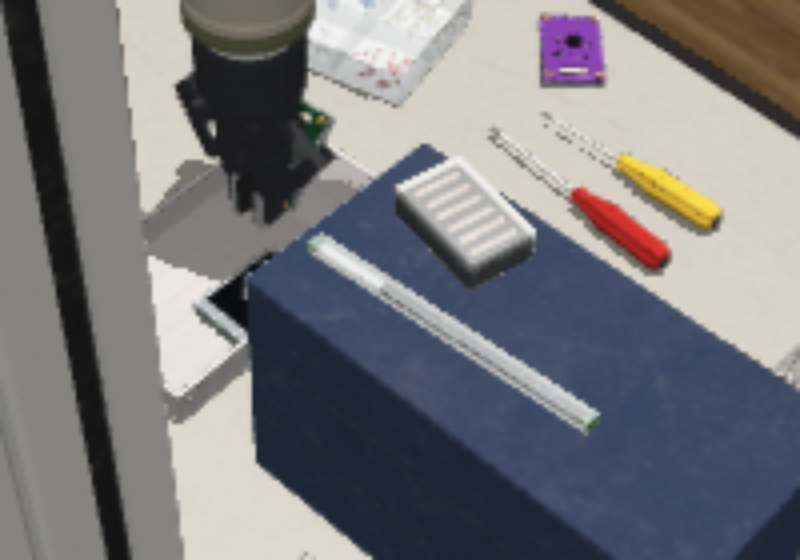

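The board leans at about 52° on the scoop, with its green face near (315,125), and the fingers are at its lower end near (265,205). Now I'll back away and rise.

To row units: -0.17 m / 0.8 = -0.2125, -0.05 m / 0.8 = -0.0625.

>>> move_arm --plan '[{"delta_pos": [0.005,0,0],"turn": [0,0,0],"fingers": 0.83},{"delta_pos": [0.0188,0,0],"turn": [0,0,0],"fingers": 0.83},{"delta_pos": [0.0438,0,0],"turn": [0,0,0],"fingers": 0.83},{"delta_pos": [0.0688,0,-0.0125],"turn": [0,0,0],"fingers": 0.9},{"delta_pos": [0.075,0,-0.0625],"turn": [0,0,0],"fingers": 1},{"delta_pos": [0.075,0,-0.125],"turn": [0,0,0],"fingers": 1},{"delta_pos": [0.075,0,-0.2],"turn": [0,0,0],"fingers": 1},{"delta_pos": [0.075,0,-0.2125],"turn": [0,0,0],"fingers": 1},{"delta_pos": [0.075,0,-0.2125],"turn": [0,0,0],"fingers": 1}]'

```text
clock: 6.85
position: [0.5988, -0.336, 0.1846]
ee_rot: [0.902, 0.432, 0.001, 0.001]
ft_force: [-0.8, -0.1, -0.6]
grip_width: -0.002
grasp_force: 0.0
```

Run:
```python
from look import *
lk()
```

```text
t 6.85 tray TCP [ 0.0054 -0.0323  0.1846] toolx-yaw err deg 0.06 z [ 0.002 -0.001 -1.   ] F [-0.8  -0.15 -0.64] grip -0.0018709402730560792 0.0
top 0
side 301
[[-0.1129 -0.0582  0.0072]
 [-0.09   -0.0353  0.0357]
 [-0.0682 -0.0131  0.0635]]
slope deg -45.84753372112942
```

>>> move_arm --plan '[{"delta_pos": [-0.0563,0.0025,0],"turn": [0,0,0],"fingers": 1},{"delta_pos": [-0.1125,0.0025,0],"turn": [0,0,0],"fingers": 1},{"delta_pos": [-0.1688,0.0025,0],"turn": [0,0,0],"fingers": 1},{"delta_pos": [-0.225,0.0025,0],"turn": [0,0,0],"fingers": 1},{"delta_pos": [-0.225,0.0025,0],"turn": [0,0,0],"fingers": 1},{"delta_pos": [-0.225,0.0025,0.05],"turn": [0,0,0],"fingers": 1},{"delta_pos": [-0.225,0.0025,0.1],"turn": [0,0,0],"fingers": 1},{"delta_pos": [-0.225,0.0025,0.1375],"turn": [0,0,0],"fingers": 1},{"delta_pos": [-0.225,0.0025,0.15],"turn": [0,0,0],"fingers": 1},{"delta_pos": [-0.225,0.0025,0.15],"turn": [0,0,0],"fingers": 1},{"delta_pos": [-0.225,0.0025,0.15],"turn": [0,0,0],"fingers": 1}]'

```text
clock: 8.32
position: [0.4871, -0.4786, 0.0649]
ee_rot: [0.902, 0.431, 0.0, 0.001]
ft_force: [0.4, -0.9, 0.7]
grip_width: -0.001
grasp_force: 0.0
```

Run:
```python
from look import *
lk()
```

```text
t 8.325 tray TCP [-0.1757 -0.035   0.0649] toolx-yaw err deg 0.01 z [ 0.002 -0.001 -1.   ] F [ 0.43 -0.9   0.68] grip -0.0005268674546281282 0.0
top 0
side 301
[[-0.113  -0.0576  0.0079]
 [-0.0892 -0.0356  0.0355]
 [-0.068  -0.0138  0.0627]]
slope deg -50.4100663789655
```

To row units: 0.066 m / 0.8 = 0.0825, 0.052 m / 0.8 = 0.065.

>>> move_arm --plan '[{"delta_pos": [0.0188,0,0.0025],"turn": [0,0,0],"fingers": 1},{"delta_pos": [0.0375,0,0.0025],"turn": [0,0,0],"fingers": 1},{"delta_pos": [0.0463,0,0.0025],"turn": [0,0,0],"fingers": 1},{"delta_pos": [0.0525,0,0.0025],"turn": [0,0,0],"fingers": 1},{"delta_pos": [0.0588,0,0.0025],"turn": [0,0,0],"fingers": 1},{"delta_pos": [0.065,0,0.0025],"turn": [0,0,0],"fingers": 1},{"delta_pos": [0.0713,0,0.0025],"turn": [0,0,0],"fingers": 1},{"delta_pos": [0.0775,0,0.0025],"turn": [0,0,0],"fingers": 1},{"delta_pos": [0.0825,0,0.0025],"turn": [0,0,0],"fingers": 1},{"delta_pos": [0.0825,0,0.0025],"turn": [0,0,0],"fingers": 1}]'

```text
clock: 9.68
position: [0.528, -0.4265, 0.0615]
ee_rot: [0.902, 0.432, 0.0, -0.0]
ft_force: [-0.1, -0.4, 0.2]
grip_width: 0.003
grasp_force: 0.0
```

Run:
```python
from look import *
c=lk(); cv2.imwrite('pics/s4.png',cv2.resize(c['color'][130:270,240:440,::-1],(800,560)))
```

```text
t 9.675 tray TCP [-0.1094 -0.0341  0.0615] toolx-yaw err deg 0.03 z [ 0.  0. -1.] F [-0.15 -0.42  0.2 ] grip 0.0031729892630100757 0.03376426718205039
top 0
side 247
[[-0.0909 -0.0582  0.0079]
 [-0.0772 -0.035   0.0398]
 [-0.0647 -0.013   0.0726]]
slope deg -68.62783717027186
```

View pics/s4.png

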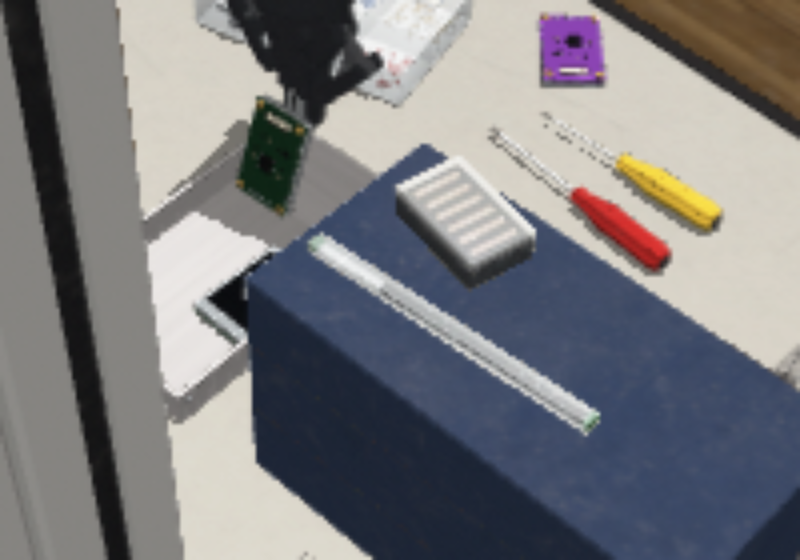

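The board now stands at about 69°, at (272,155), with the finger behind its raised end. I'll keep pushing until it tips.

To row units: 0.028 m / 0.8 = 0.035, 0.026 m / 0.8 = 0.0325.

>>> move_arm --plan '[{"delta_pos": [0.005,0,0],"turn": [0,0,0],"fingers": 1},{"delta_pos": [0.01,0,0],"turn": [0,0,0],"fingers": 1},{"delta_pos": [0.015,0,0],"turn": [0,0,0],"fingers": 1},{"delta_pos": [0.02,0,0],"turn": [0,0,0],"fingers": 1},{"delta_pos": [0.025,0,0],"turn": [0,0,0],"fingers": 1},{"delta_pos": [0.0288,0,0],"turn": [0,0,0],"fingers": 1},{"delta_pos": [0.0325,0,0],"turn": [0,0,0],"fingers": 1},{"delta_pos": [0.035,0,0],"turn": [0,0,0],"fingers": 1},{"delta_pos": [0.035,0,0],"turn": [0,0,0],"fingers": 1},{"delta_pos": [0.035,0,0],"turn": [0,0,0],"fingers": 1}]'

```text
clock: 11.02
position: [0.5452, -0.4053, 0.0615]
ee_rot: [0.902, 0.431, -0.0, 0.0]
ft_force: [0.3, -0.4, 0.3]
grip_width: -0.002
grasp_force: 0.0
```

Run:
```python
from look import *
c=lk(); cv2.imwrite('pics/s5.png',cv2.resize(c['color'][130:270,240:440,::-1],(800,560)))
```

```text
t 11.025 tray TCP [-0.0822 -0.0342  0.0615] toolx-yaw err deg -0.01 z [-0. -0. -1.] F [ 0.28 -0.42  0.34] grip -0.0022491778708860666 0.0
top 0
side 14
[[-0.0464 -0.052   0.0064]
 [-0.0217 -0.0348  0.011 ]
 [ 0.0088 -0.0192  0.0128]]
slope deg -2.5336680794130286
```

View pics/s5.png

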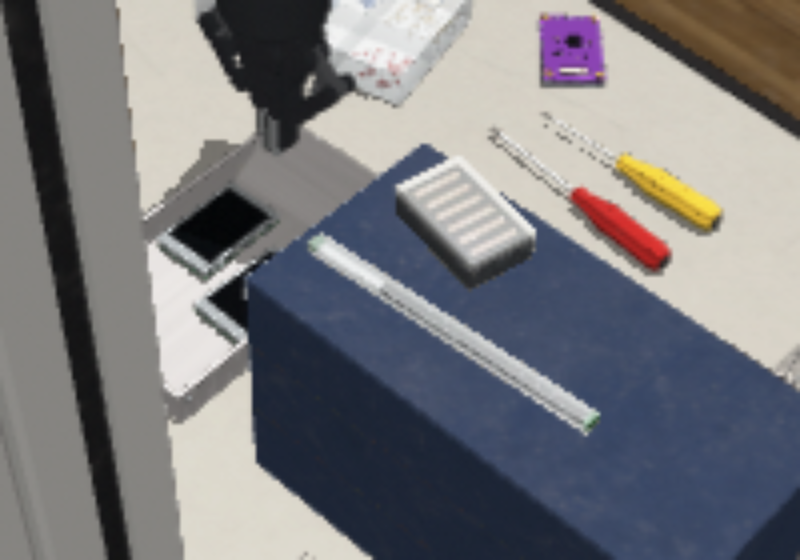

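The module now lies screen up at (220,230), flat on the floor beside display_up, and the finger is clear of it. I'll rise away and check its lie.

To row units: -0.12 m / 0.8 = -0.15, -0.01 m / 0.8 = -0.0125.

>>> move_arm --plan '[{"delta_pos": [-0.0125,0,-0.05],"turn": [0,0,0],"fingers": 1},{"delta_pos": [-0.0625,0,-0.1125],"turn": [0,0,0],"fingers": 1},{"delta_pos": [-0.125,0,-0.15],"turn": [0,0,0],"fingers": 1},{"delta_pos": [-0.125,0,-0.15],"turn": [0,0,0],"fingers": 1},{"delta_pos": [-0.125,0,-0.15],"turn": [0,0,0],"fingers": 1},{"delta_pos": [-0.125,0,-0.15],"turn": [0,0,0],"fingers": 1},{"delta_pos": [-0.125,0,-0.15],"turn": [0,0,0],"fingers": 1},{"delta_pos": [-0.125,0,-0.15],"turn": [0,0,0],"fingers": 1}]'

```text
clock: 12.12
position: [0.4829, -0.4824, 0.1812]
ee_rot: [0.902, 0.432, -0.0, -0.0]
ft_force: [-0.2, -0.2, 0.3]
grip_width: 0.001
grasp_force: 0.0
```

Run:
```python
from h import *
st(); c=camera('side');q=W2T(cloud(c));v=c['color'].max(2)
m=(v<60)&(abs(q[...,0])<.1)&(q[...,1]<0.0)&(q[...,1]>-.062)&(q[...,2]>0)&(q[...,2]<.025)
Q=q[m];print(len(Q),np.percentile(Q,[2,50,98],axis=0).round(4))
A=np.c_[Q[:,:2],np.ones(len(Q))];s=np.linalg.lstsq(A,Q[:,2],rcond=None)[0];print('tilt deg',np.degrees(np.hypot(*s[:2])))
```

```text
t 12.125 tray TCP [-0.1813 -0.0341  0.1812] toolx-yaw err deg 0.05 z [-0.  0. -1.] F [-0.23 -0.24  0.34] grip 0.0006404653510236716 0.0
218 [[-0.0523 -0.0557  0.0068]
 [-0.0232 -0.0368  0.0106]
 [ 0.0043 -0.0166  0.0142]]
tilt deg 0.994707065183356
```

```bash
python3 -c "
from workcell import hand_in
print(hand_in())"
```

```text
the job is handed in; nothing more can be done
None
```

I turned the module by pushing alone; it now lies flat in the tray, screen up (about 1° measured tilt), with the other module not visibly moved, and I handed the job in at 12.1 s without seeing a verdict.

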